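Dispense one canister lid and reset the slide

ROBOT

A 6-joint arm with a two-finger parallel gripper is mounted at the origin on the work surface. World frame = base frame: x ahead of the robot, y to its left, z up, the work surface at z = 0. Lengths are in m, angles in rad, forces in N, time in s.
With the tool pointing down it reaches from about 0.425 to 0.95 m from the base axis. Payload 3.5 kg.
Tool frame: the origin (TCP) lies at the very end of the fingers, on their centre line; the grasp point (between the pads) lies 19 mm behind it; y points along the fingers, z is the direction in which the jaws open and shut, and the axes are right-handed (so a half turn about y gives the same grasp; the last joint's range is limited). The gripper opens to 85 mm and grips with 20 to 120 N. Pads are 22 mm wide; open, the fingers measure 114 mm over their backs; the gripper's body (76 mm by 85 mm) begins 54 mm behind the grasp point. The pads swing forward as they close: fully open they stand 13 mm farther back than shut.
Start: joints at [1.103, 0.286, 1.577, -0, 1.279, -0.15], TCP at [0.211, 0.641, 0.231] pointing down, gripper open.
Joint ranges: [-2.77, 2.77], [-0.9, 2.22], [0.21, 2.48], [-1.53, 4.67], [0.24, 2.81], [-2.84, 2.84]. Speed limits (rad/s): [2.79, 2.79, 3.14, 3.14, 3.14, 3.14].

INTERFACE

Orientations are given as a unit quaternion [x, y, z, w].
In Python, from plant import ctrl, cams gives the robot as it stands.
- The arm moves only by the tool play_rows, never from a script. Its argument "steps" is a list of rows, each an object of numbers: "claw": the finger opening in cm, from 0 to 8.54; "tx", "ty", "tz": the shift along the tool's x, y, z in cm; "ax", "ay", "az": the turn, a rotation vector about the tool's x, y, z in degrees. A call has 1 to 12 rows; each row is the pose to reach, as a shift and turn from the pose commanded when the call began, along the tool's axes at that moment; what a row does not reach only later rows make up. A row lasts 1/12 s, in which the tool goes at most 41.7 mm and 7.16 degrees, less where a joint would pass 70% of its speed; a pose out of reach is approached as far as the arm can. A call with a gripper value outside its range is refused whole. The fingers move at their own pace and stop on an object; "grip_force" is the grip in N (left out, the last holds). Time passes only in rows, so rows that repeat a pose let the fingers close. It gives the time, the measured TCP pose, the force and the opening at its end, in the units of the state.
- ctrl.get_state(): the state, without advancing time (a new reading comes with each control period).
- cams.read_camera(name): name is "scene" or "top"; returns (picture, depth): 400x640x3 uint8, blue, green, red; 400x640 float32, m along the optical axis (not along the pixel's ray), 0 where there is no reading.
- cams.camera_model(name): a dict with "intrinsics" (3x3 intrinsics, pixels), "rvec" (rotation vector, rad) and "tvec" (3), from world to camera coordinates, as OpenCV has them. Camera axes: x right, y down, z forward; pixel columns grow to the right and rows downward; lengths in m; the calibration is good to about 2 mm. A picture is of the moment at which its call begins. camera_model takes no time and is no camera call.
- ctrl.sign_off(): hands the job in, once; it reports no verdict.
The state is a dict: "time": time; "qpos": joint angles; "dq": joint speeds; "joint_efforts": joint torques, N m; "eef_pos": TCP position; "tcp_rot": TCP orientation; "contact_force": force on the tool from outside, world axes, zero at the start; "wrist_torque": the same for the moment, N m; "opening": opening from 0.0 (shut) to 1.0 (fully open).
Only numpy, scipy, OpenCV 4.12 (cv2) and the standard library are available. Lean on these libraries where they do the work, as an engineer would, in place of code of your own. Each camera call takes 0.05 s, during which the arm holds its last target.

TASK

Dispense one canister lid: with your fingertips push the white dispenser's upright thumb plate all the way in towards the clear shaft, so that one lid comes out onto the open tray, then push the plate all the way back out to its stop so that the next lid drops into place. Only push the plate, never pinch it; do not touch the lids, dispense no second lid, and leave everything else on the shelf standing where it is.

Things in the scene. Friction and masses are not known exactly. Their poses are not given: they have to be found in the camera images.
- dispenser: White plastic push dispenser for canister lids, fixed. Origin on the shelf under the middle of its lid shaft; z up. Flat base 76 wide (x), 275 long (y -185 to +90), 15 high; on its top run the slide, from the -y side, and the lids, pushed out on the +y side. Fixed low guides beside the slide (x = +-20) reach 22 mm above the shelf. Position and yaw vary.
- slide (a joint): Travel of the slide in m along the dispenser's +y: 0 = all the way out (stop), 0.070 = all the way in (stop). Starts at 0 to 0.02; about 2 N of friction, no spring, stays where left. The ram meets the bottom lid at about 0.023; the lid is wholly out from about 0.063. On the way back the next lid falls to the floor below about 0.02.
- plate_mid (a point): Middle of the slide's upright white thumb plate: 56 wide (dispenser x), 14 thick (y), from 27 to 88 mm above the shelf; this point is 56.5 mm above the shelf and, in the dispenser's frame, at x 0, y = -157 mm + slide travel. All the way in, 58 mm stay free between plate and shaft, bridged only by the low ram (30 wide, top at 23 mm).
- push_face (a point): Middle of the thumb plate's outer face (facing dispenser -y), 56 wide x 58 high: push here towards +y to drive the slide in. 56 mm above the shelf, moves with the slide.
- return_face (a point): Middle of the thumb plate's inner face (facing the shaft, dispenser +y), 56 wide x 58 high: push here towards -y to drive the slide back. 56 mm above the shelf, moves with the slide.
- shaft_top (a point): Middle of the open top of the clear square lid shaft, 65 mm above the dispenser's origin; outside 45 (x; 71 over its white ribs) x 43 (y) mm; it holds three stacked lids.
- tray_mid (a point): Middle of the floor of the flat open tray where the lid comes out: 54 mm from the dispenser's origin along its +y, 15 mm above the shelf. The tray is 60 wide (x) and 61 long (y 23 to 84) with rims 9 high; its floor is level with the channel.
- lid_bottom: Loose grey plastic canister lid, disc of 34 diameter, 10 thick, 12 g; origin at the centre of its underside. Lowest in the shaft: the one to come out.
- lid_middle: The same, second in the stack, resting on the bottom lid; it drops 10 mm when that one is gone and the slide is back.
- lid_top: The same, third in the stack.
- canisters: Bystander: loose low wooden block 50 x 180 x 12 mm with a row of four grey canisters (33 diameter) along its y, 58 high in all; origin under its centre.
- dome: Bystander: loose glass paperweight dome, 74 diameter, 44 high; origin under its centre.
- viewer: Bystander: loose compact black plastic viewer, about 70 x 72 x 49 mm; origin under its centre.
- tripod_head: Bystander: loose black aluminium tripod head with a small locking lever, 62 diameter at the foot, 88 high; origin under its centre.
Things that resemble listed ones, but are neither listed nor needed, are in the scene too. Leave any red or yellow look-alike of the lid_top alone.

How it is judged:
On the way, in this order (a step that is already met when the one before it is completed fails the run):
1. The slide is pushed all the way in (travel over 65 mm) and the bottom lid lies out on the tray (value of joint slide above 0.065 m and y of lid_bottom in the frame of dispenser between 0.038 and 0.085 m and x of lid_bottom in the frame of dispenser between -0.03 and 0.03 m and z of lid_bottom in the frame of dispenser below 0.025 m), for 0.1 s.
2. The slide is pushed back out to its stop (travel under 5 mm) and the next lid has dropped to the channel floor (value of joint slide below 0.005 m and y of lid_middle in the frame of dispenser between -0.008 and 0.008 m and z of lid_middle in the frame of dispenser between 0.011 and 0.0185 m and y of lid_top in the frame of dispenser between -0.008 and 0.008 m and z of lid_top in the frame of dispenser between 0.021 and 0.0295 m), for 0.2 s.
At the end, for the whole second after the job is handed in: One lid lies on the tray floor, its centre 38 to 85 mm from the shaft's middle along the dispenser and within 30 mm sideways; the slide is within 5 mm of its out stop; the second lid lies on the channel floor, the third on it, both within 8 mm of the shaft's middle; all at rest (all of step 2 and y of lid_bottom in the frame of dispenser between 0.038 and 0.085 m and x of lid_bottom in the frame of dispenser between -0.03 and 0.03 m and z of lid_bottom in the frame of dispenser below 0.025 m and linear speed of each of lid_bottom, lid_middle, lid_top below 0.02 m/s and velocity of joint slide between -0.005 and 0.005 m/s); the robot touches nothing.
It fails at once if The thumb plate is pinched (both faces pressed at once) (contact force between the fingers and slide_c3 above 1 N and contact force between the fingers and slide_c4 above 1 N).
It fails at once if The robot touches a lid (contact force between any of the fingers, the arm and lid_bottom above 0.3 N or contact force between any of the fingers, the arm and lid_middle above 0.3 N or contact force between any of the fingers, the arm and lid_top above 0.3 N).
It fails at once if A lid is lifted (z of any of lid_bottom, lid_middle in the frame of dispenser above 0.035 m or z of lid_top in the frame of dispenser above 0.045 m).
It fails at once if A second lid is dispensed (y of any of lid_middle, lid_top in the frame of dispenser above 0.025 m).
It fails at once if The canister rack, dome, viewer or tripod head is moved (over 12 mm), lifted or tipped (distance of any of canisters, dome, viewer, tripod_head from where it was at the start of the episode above 0.012 m or angle between any of canisters, dome, viewer, tripod_head's own z axis and vertical above 0.2 rad).
It also fails if it takes over 42 s, if anything falls off the work surface, if the arm or the gripper's body presses on something with over 40 N, if the wrist force passes 120 N, or if a joint passes its speed limit or range.

## Working session

There is one attempt and no reset: what is moved stays moved. The work goes in short steps, Python scripts to look and compute and a tool call to move; the robot and the scene stay as the last step left them, time stands still between calls to the robot, and variables do not carry over. Pictures are saved under pics/ and viewed, and the job is handed in when it is done.

Besides the shell and the picture viewer there is one more tool, called as name([rows], argument=value, ...), one row to a line, values as JSON. play_rows: Moves the arm, as the interface text tells. Its arguments: {"type":"object","properties":{"steps":{"type":"array","items":{"type":"object","properties":{"claw":{"type":"number"},"tx":{"type":"number"},"ty":{"type":"number"},"tz":{"type":"number"},"ax":{"type":"number"},"ay":{"type":"number"},"az":{"type":"number"}}}},"grip_force":{"type":"number"}},"required":["steps"]}

```bash
mkdir -p pics; ls; cat > h.py <<'E'
import numpy as np,cv2
from plant import ctrl,cams
def P(n):
    m=cams.camera_model(n);K=np.array(m["intrinsics"]);R=cv2.Rodrigues(np.array(m["rvec"],float))[0];t=np.array(m["tvec"],float).ravel();return K,R,t
def ray(n,u,v,z):
    K,R,t=P(n);d=R.T@np.linalg.inv(K)@np.array([u,v,1.]);c=-R.T@t;return c+d*(z-c[2])/d[2]
def cloud(n,dep):
    K,R,t=P(n);v,u=np.mgrid[:400,:640];p=np.stack([(u-K[0,2])/K[0,0]*dep,(v-K[1,2])/K[1,1]*dep,dep],-1);return (p-t)@R
def proj(n,X):
    K,R,t=P(n);p=K@(R@np.array(X)+t);return p[:2]/p[2]
E
python3 - <<'E'
from h import *
for n in("scene","top"):
    im,d=cams.read_camera(n);cv2.imwrite(f"pics/{n}0.png",im);np.save(f"{n}0.npy",d)
    K,R,t=P(n);print(n,-R.T@t,K[0,0],R[2])
print(ctrl.get_state())
E
```

```text
pics
scene [ 1.1437872  -0.49826063  0.59254687] 384.6632646571735 [-0.59051636  0.54924289 -0.59128899]
top [ 0.32631113 -0.00285616  1.23536714] 497.5909834525548 [ 0.24324654  0.025199   -0.96963711]
{'time': 0.1, 'qpos': array([ 1.10301803e+00,  2.87129098e-01,  1.57804777e+00, -3.18707442e-05,
        1.27863299e+00, -1.49988112e-01]), 'dq': array([-0.00205062, -0.00165182, -0.00293468,  0.00022634, -0.00312168,
       -0.00032851]), 'joint_efforts': array([ 4.77347585e-04, -4.07294476e+01, -2.93699813e+01, -1.86799825e-04,
        3.39838174e-03, -2.11094937e-05]), 'eef_pos': array([0.21060931, 0.64066006, 0.23004153]), 'tcp_rot': array([ 0.69894932, -0.11210835,  0.1116523 , -0.69744916]), 'contact_force': array([-0.13463428, -0.44176892, -0.13761206]), 'wrist_torque': array([0.0970822 , 0.03126077, 0.04367977]), 'opening': 0.9975598251278955}
```

View pics/scene0.png

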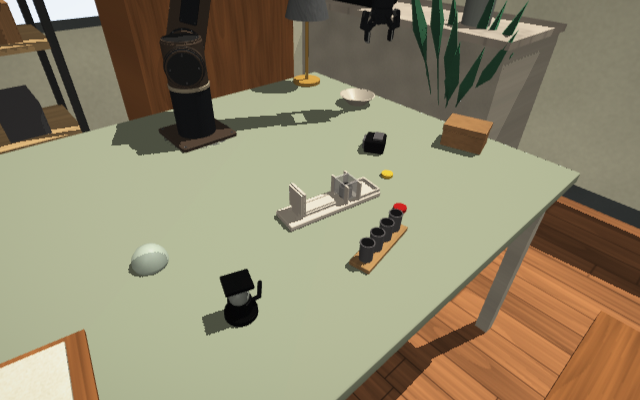

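View pics/top0.png

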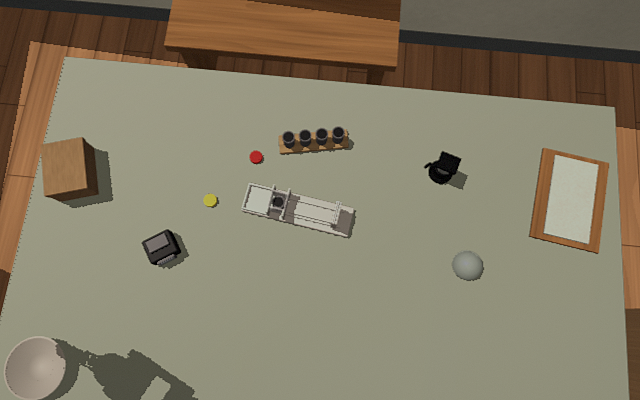

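The scene view shows the white dispenser (~330,203), with its thumb plate at (297,200). In the top view the base runs from the tray end (258,200) to the plate end (340,218). Possible mix-ups are the red lid (256,157), the yellow lid (210,201) and the tan rack (313,140). None of these is the dispenser.

```bash
python3 - <<'E'
from h import *
im=cv2.imread("pics/top0.png");d=np.load("top0.npy");c=cloud("top",d)
cv2.imwrite("pics/crop.png",cv2.resize(im[170:250,230:370],None,fx=5.5,fy=5.5,interpolation=cv2.INTER_CUBIC))
roi=np.zeros((400,640),bool);roi[165:255,225:375]=1
m=(roi&(c[...,2]>0.007)&(d>0)).astype(np.uint8)
n,l,s,ce=cv2.connectedComponentsWithStats(m);i=1+s[1:,4].argmax();m=l==i
q=c[m];print(s[i])
b=q[(q[:,2]<0.028)][:,:2].astype(np.float32)
r=cv2.minAreaRect(b);print(r);print(cv2.boxPoints(r))
h=q[q[:,2]>0.04];print("high",len(h))
im2,d2=cv2.imread("pics/scene0.png"),np.load("scene0.npy");c2=cloud("scene",d2)
cv2.imwrite("pics/crop2.png",cv2.resize(im2[160:280,260:430],None,fx=4.5,fy=4.5,interpolation=cv2.INTER_CUBIC))
roi=np.zeros((400,640),bool);roi[160:235,265:390]=1
g=roi&(c2[...,2]>0.007)&(d2>0)
np.save("hs.npy",c2[g]);np.save("ht.npy",q)
E
```

```text
[ 241  183  114   54 3325]
((0.5903488993644714, 0.061954133212566376), (0.27411356568336487, 0.08952732384204865), 81.29413604736328)
[[ 0.5253558  -0.06674802]
 [ 0.61385167 -0.08029906]
 [ 0.655342    0.19065629]
 [ 0.56684613  0.20420733]]
high 565
```

View pics/crop.png

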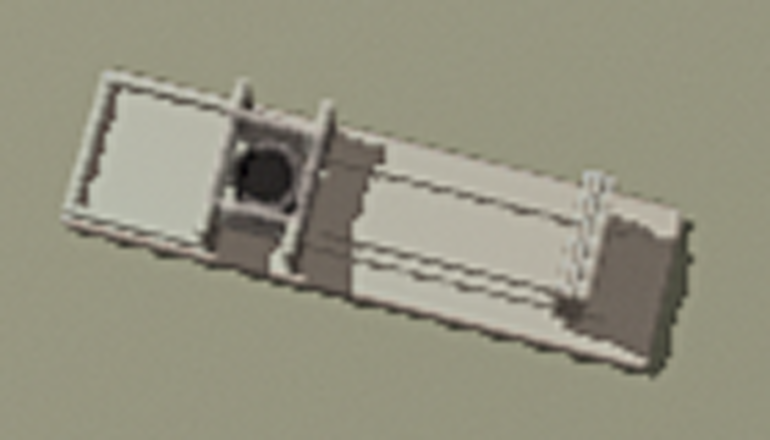

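View pics/crop2.png

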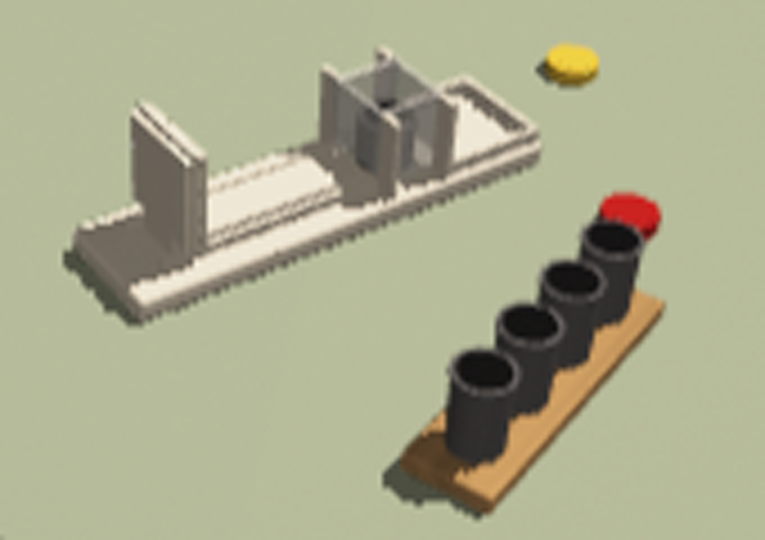

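```bash
python3 - <<'E'
from h import *
px={"R1":(354.3,208.2,.015),"R2":(349.5,236.0,.015),"L1":(249.6,183.3,.02),"L2":(241.8,209.0,.02)}
for k,(u,v,z) in px.items(): print(k,ray("top",u,v,z).round(4))
# plate top corners scene crop2 (4.5, off 260,160)
for u,v in[(140,101),(207,155),(193,163),(131,112)]: print("plate",ray("scene",260+u/4.5,160+v/4.5,.088).round(4))
for u,v in[(140,320),(75,238)]: print("baseR bottom",ray("scene",260+u/4.5,160+v/4.5,.0).round(4))
for f in("hs.npy","ht.npy"):
    q=np.load(f)
    # band base top
    a=q[(q[:,2]>.075)&(q[:,1]<0.05)]; r=cv2.minAreaRect(a[:,:2].astype(np.float32));print(f,"plate",len(a),r,a.mean(0))
    b=q[(q[:,2]>.05)&(q[:,1]<0.05)]; r=cv2.minAreaRect(b[:,:2].astype(np.float32));print(f,"plate",len(b),r)
    a=q[(abs(q[:,2]-.065)<.006)&(q[:,1]>0.05)]; r=cv2.minAreaRect(a[:,:2].astype(np.float32));print(f,"shaft",len(a),r)
E
```

```text
R1 [ 0.6004 -0.0789  0.015 ]
R2 [ 0.5291 -0.0727  0.015 ]
L1 [0.637  0.1901 0.02  ]
L2 [0.5691 0.2008 0.02  ]
plate [ 0.5425 -0.0295  0.088 ]
plate [ 0.6026 -0.0344  0.088 ]
plate [ 0.6034 -0.0443  0.088 ]
plate [ 0.5476 -0.0395  0.088 ]
baseR bottom [ 0.5991 -0.077   0.    ]
baseR bottom [ 0.5216 -0.061   0.    ]
hs.npy plate 134 ((0.5706067681312561, -0.03504824638366699), (0.014900553971529007, 0.05724475905299187), 81.4984130859375) [ 0.57393906 -0.03736947  0.08255748]
hs.npy plate 399 ((0.665591299533844, -0.007648482918739319), (0.25110936164855957, 0.04628372937440872), 20.08251190185547)
hs.npy shaft 158 ((0.6613003015518188, 0.09404708445072174), (0.04672560468316078, 0.21563392877578735), 78.98551940917969)
ht.npy plate 144 ((0.5704519748687744, -0.03157215937972069), (0.013781978748738766, 0.05613100901246071), 81.30320739746094) [ 0.56979372 -0.03161317  0.08702936]
ht.npy plate 156 ((0.5703151822090149, -0.031551238149404526), (0.013781978748738766, 0.05640772357583046), 81.30320739746094)
ht.npy shaft 169 ((0.5913465619087219, 0.11103278398513794), (0.04358053207397461, 0.07123800367116928), 81.40557861328125)
```

Both views agree: the plate is at about (0.570, -0.032) and the shaft at about (0.591, 0.111), with yaw about -8.65°. Travel is about 12 mm. I'll push with closed, downward fingers.

```bash
cat >> h.py <<'E'
from scipy.spatial.transform import Rotation as Ro
A=np.radians(8.65);EY=np.array([np.sin(A),np.cos(A),0]);EX=np.array([np.cos(A),-np.sin(A),0]);PL=np.array([.5705,-.0325,0]);
def plan(tgts):
    s=ctrl.get_state();R=Ro.from_quat(s["tcp_rot"]);M=R.as_matrix();print("pos",s["eef_pos"].round(4),"axes x,y,z",M.T.round(3).tolist())
    best=None
    for sg in(1,-1):
        z=sg*EX;y=np.array([0,0,-1.]);x=np.cross(y,z);G=Ro.from_matrix(np.stack([x,y,z],1))
        rv=np.degrees((R.inv()*G).as_rotvec());print("turn",rv.round(2))
    for T in tgts: print(np.round(T,4),"-> cm",(100*M.T@(np.array(T)-s["eef_pos"])).round(2))
    print("t",s["time"],"F",s["contact_force"].round(2),"op",s["opening"],"q",s["qpos"].round(3))
def disp(p): # dispenser-ish along-y from plate start
    e=np.array(p)-PL;return e@EX,e@EY
E
python3 - <<'E'
from h import *
a=PL-EY*.045
plan([a+[0,0,.23],a+[0,0,.18]])
E
```

```text
pos [0.2106 0.6407 0.23  ] axes x,y,z [[0.95, -0.312, -0.0], [-0.001, -0.002, -1.0], [0.312, 0.95, -0.002]]
turn [1.200e-01 8.044e+01 7.000e-02]
turn [ 8.000e-02 -9.956e+01 -1.200e-01]
[ 0.5637 -0.077   0.23  ] -> cm [ 55.97   0.11 -57.14]
[ 0.5637 -0.077   0.18  ] -> cm [ 55.97   5.11 -57.13]
t 0.1 F [-0.13 -0.44 -0.14] op 0.9975598251278955 q [ 1.103  0.287  1.578 -0.     1.279 -0.15 ]
```

play_rows([
  {"claw":0,"tx":2.8,"tz":-2.85,"ay":4},
  {"claw":0,"tx":5.6,"tz":-5.7,"ay":8},
  {"claw":0,"tx":8.4,"tz":-8.55,"ay":12},
  {"claw":0,"tx":11.2,"tz":-11.4,"ay":16},
  {"claw":0,"tx":14,"tz":-14.25,"ay":20},
  {"claw":0,"tx":16.8,"tz":-17.1,"ay":24},
  {"claw":0,"tx":19.6,"tz":-20,"ay":28},
  {"claw":0,"tx":22.4,"tz":-22.8,"ay":32},
  {"claw":0,"tx":25.2,"tz":-25.7,"ay":36},
  {"claw":0,"tx":28,"tz":-28.5,"ay":40},
  {"claw":0,"tx":28,"tz":-28.5,"ay":40},
  {"claw":0,"tx":28,"tz":-28.5,"ay":40},
])

```text
invalid input at $.steps[0]: expected keys claw, tx, ty, tz, ax, ay, az
```

```bash
python3 - <<'E'
from h import *
a=PL-EY*.045
plan([a+[0,0,.23],a+[0,0,.18]])
E
```

```text
pos [0.2106 0.6407 0.23  ] axes x,y,z [[0.95, -0.312, -0.0], [-0.001, -0.002, -1.0], [0.312, 0.95, -0.002]]
turn [1.200e-01 8.044e+01 7.000e-02]
turn [ 8.000e-02 -9.956e+01 -1.200e-01]
[ 0.5637 -0.077   0.23  ] -> cm [ 55.97   0.11 -57.14]
[ 0.5637 -0.077   0.18  ] -> cm [ 55.97   5.11 -57.13]
t 0.1 F [-0.13 -0.44 -0.14] op 0.9975598251278955 q [ 1.103  0.287  1.578 -0.     1.279 -0.15 ]
```

play_rows([
  {"claw":0,"tx":2.8,"ty":0,"tz":-2.85,"ax":0,"ay":4,"az":0},
  {"claw":0,"tx":5.6,"ty":0,"tz":-5.7,"ax":0,"ay":8,"az":0},
  {"claw":0,"tx":8.4,"ty":0,"tz":-8.6,"ax":0,"ay":12,"az":0},
  {"claw":0,"tx":11.2,"ty":0,"tz":-11.4,"ax":0,"ay":16,"az":0},
  {"claw":0,"tx":14,"ty":0,"tz":-14.3,"ax":0,"ay":20,"az":0},
  {"claw":0,"tx":16.8,"ty":0,"tz":-17.1,"ax":0,"ay":24,"az":0},
  {"claw":0,"tx":19.6,"ty":0,"tz":-20,"ax":0,"ay":28,"az":0},
  {"claw":0,"tx":22.4,"ty":0,"tz":-22.8,"ax":0,"ay":32,"az":0},
  {"claw":0,"tx":25.2,"ty":0,"tz":-25.7,"ax":0,"ay":36,"az":0},
  {"claw":0,"tx":28,"ty":0,"tz":-28.5,"ax":0,"ay":40,"az":0},
  {"claw":0,"tx":28,"ty":0,"tz":-28.5,"ax":0,"ay":40,"az":0},
  {"claw":0,"tx":28,"ty":0,"tz":-28.5,"ax":0,"ay":40,"az":0},
])

```text
time: 1.1
eef_pos: [0.3885, 0.2813, 0.231]
tcp_rot: [0.617, -0.345, 0.345, -0.617]
contact_force: [-0.5, 0.1, -0.9]
opening: -0.0
```

```bash
python3 - <<'E'
from h import *
a=PL-EY*.045
plan([a+[0,0,.23],a+[0,0,.18]])
E
```

```text
pos [0.3885 0.2813 0.231 ] axes x,y,z [[0.523, -0.852, -0.0], [-0.001, 0.0, -1.0], [0.852, 0.523, -0.0]]
turn [ 3.00e-02  4.02e+01 -1.00e-02]
turn [-1.000e-02 -1.398e+02 -4.000e-02]
[ 0.5637 -0.077   0.23  ] -> cm [39.7   0.09 -3.81]
[ 0.5637 -0.077   0.18  ] -> cm [39.7   5.09 -3.81]
t 1.1 F [-0.46  0.11 -0.93] op -0.00019803090442346947 q [ 0.415 -0.156  2.043  0.     1.255 -0.136]
```

play_rows([
  {"claw":0,"tx":3.6,"ty":0,"tz":-0.4,"ax":0,"ay":4,"az":0},
  {"claw":0,"tx":7.2,"ty":0,"tz":-0.8,"ax":0,"ay":8,"az":0},
  {"claw":0,"tx":10.8,"ty":0,"tz":-1.2,"ax":0,"ay":12,"az":0},
  {"claw":0,"tx":14.4,"ty":0,"tz":-1.6,"ax":0,"ay":16,"az":0},
  {"claw":0,"tx":18,"ty":0,"tz":-2,"ax":0,"ay":20,"az":0},
  {"claw":0,"tx":21.6,"ty":0,"tz":-2.4,"ax":0,"ay":24,"az":0},
  {"claw":0,"tx":25.2,"ty":0,"tz":-2.8,"ax":0,"ay":28,"az":0},
  {"claw":0,"tx":28.8,"ty":0,"tz":-3.2,"ax":0,"ay":32,"az":0},
  {"claw":0,"tx":32.4,"ty":0,"tz":-3.5,"ax":0,"ay":36,"az":0},
  {"claw":0,"tx":36,"ty":0,"tz":-3.7,"ax":0,"ay":40.2,"az":0},
  {"claw":0,"tx":39.7,"ty":0,"tz":-3.8,"ax":0,"ay":40.2,"az":0},
  {"claw":0,"tx":39.7,"ty":0,"tz":-3.8,"ax":0,"ay":40.2,"az":0},
])

```text
time: 2.1
eef_pos: [0.5672, -0.0779, 0.2308]
tcp_rot: [0.462, -0.535, 0.536, -0.461]
contact_force: [-1.4, 0.1, -0.1]
opening: -0.0
```

```bash
python3 - <<'E'
from h import *
a=PL-EY*.045
plan([a+[0,0,.23],a+[0,0,.05]])
im,d=cams.read_camera("scene");cv2.imwrite("pics/s2.png",cv2.resize(im[90:270,220:440],None,fx=3.5,fy=3.3,interpolation=cv2.INTER_CUBIC))
E
```

```text
pos [ 0.5672 -0.0779  0.2308] axes x,y,z [[-0.148, -0.989, 0.002], [0.001, -0.002, -1.0], [0.989, -0.148, 0.001]]
turn [-0.07  0.12  0.09]
turn [ 1.4000e-01 -1.7988e+02  1.1000e-01]
[ 0.5637 -0.077   0.23  ] -> cm [-0.04  0.08 -0.35]
[ 0.5637 -0.077   0.05  ] -> cm [-0.07 18.08 -0.37]
t 2.1 F [-1.42  0.11 -0.09] op -0.00037696794450900825 q [-3.130e-01  6.200e-02  1.834e+00 -1.000e-03  1.244e+00 -1.640e-01]
```

View pics/s2.png

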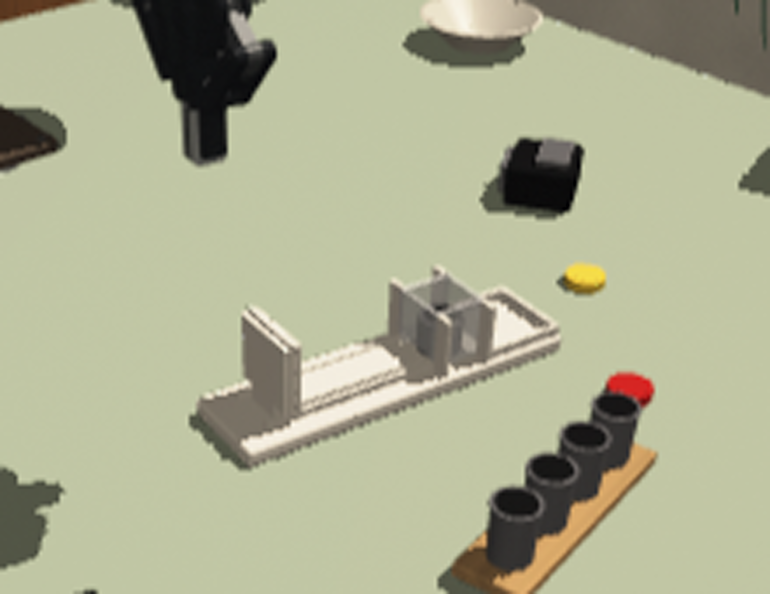

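The closed fingers are at crop (205,130), above the outer end of the base. Next I lower them beside the plate.

play_rows([
  {"claw":0,"tx":0,"ty":3,"tz":-0.3,"ax":0,"ay":0,"az":0},
  {"claw":0,"tx":0,"ty":6,"tz":-0.3,"ax":0,"ay":0,"az":0},
  {"claw":0,"tx":0,"ty":9,"tz":-0.3,"ax":0,"ay":0,"az":0},
  {"claw":0,"tx":0,"ty":12,"tz":-0.3,"ax":0,"ay":0,"az":0},
  {"claw":0,"tx":0,"ty":15,"tz":-0.3,"ax":0,"ay":0,"az":0},
  {"claw":0,"tx":0,"ty":17,"tz":-0.3,"ax":0,"ay":0,"az":0},
  {"claw":0,"tx":0,"ty":18,"tz":-0.3,"ax":0,"ay":0,"az":0},
  {"claw":0,"tx":0,"ty":18,"tz":-0.3,"ax":0,"ay":0,"az":0},
  {"claw":0,"tx":0,"ty":18,"tz":-0.3,"ax":0,"ay":0,"az":0},
])

```text
time: 2.9
eef_pos: [0.5619, -0.0728, 0.0517]
tcp_rot: [-0.462, 0.535, -0.535, 0.463]
contact_force: [-0.5, -0.4, -0.3]
opening: 0.004
```

```bash
python3 - <<'E'
from h import *
S=np.array([.5913,.1115,0])
# all-in: plate mid at shaft-0.087*EY; tool centre 18mm behind
plan([PL-EY*.018+[0,0,.05],S-EY*(.087+.018)+[0,0,.05]])
im,d=cams.read_camera("scene");cv2.imwrite("pics/s3.png",cv2.resize(im[90:270,220:440],None,fx=3.5,fy=3.3,interpolation=cv2.INTER_CUBIC))
E
```

```text
pos [ 0.5619 -0.0728  0.0517] axes x,y,z [[-0.144, -0.99, -0.0], [-0.0, 0.0, -1.0], [0.99, -0.144, -0.0]]
turn [ 0.01  0.35 -0.01]
turn [-2.0000e-02 -1.7965e+02 -1.0000e-02]
[ 0.5678 -0.0503  0.05  ] -> cm [-2.31  0.17  0.26]
[0.5755 0.0077 0.05  ] -> cm [-8.16  0.17  0.19]
t 2.9 F [-0.51 -0.38 -0.31] op 0.003964686546646157 q [-0.308  0.268  1.961  0.     0.913 -0.163]
```

View pics/s3.png

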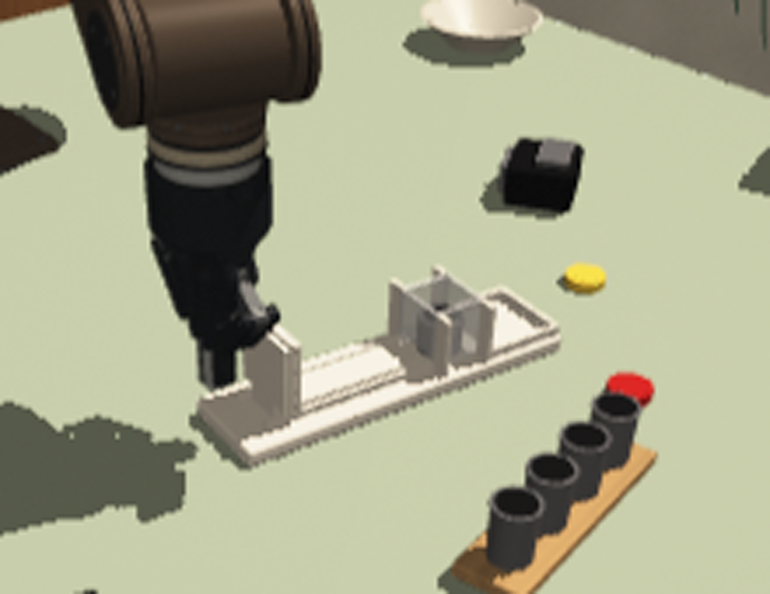

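The fingers stand outside the plate, clear of it. Pushing in, slowly near the end.

play_rows([
  {"claw":0,"tx":-1,"ty":0.2,"tz":0.2,"ax":0,"ay":0.3,"az":0},
  {"claw":0,"tx":-1.8,"ty":0.2,"tz":0.2,"ax":0,"ay":0.3,"az":0},
  {"claw":0,"tx":-2.4,"ty":0.2,"tz":0.2,"ax":0,"ay":0.3,"az":0},
  {"claw":0,"tx":-3,"ty":0.2,"tz":0.2,"ax":0,"ay":0.3,"az":0},
  {"claw":0,"tx":-3.6,"ty":0.2,"tz":0.2,"ax":0,"ay":0.3,"az":0},
  {"claw":0,"tx":-4.2,"ty":0.2,"tz":0.2,"ax":0,"ay":0.3,"az":0},
  {"claw":0,"tx":-4.8,"ty":0.2,"tz":0.2,"ax":0,"ay":0.3,"az":0},
  {"claw":0,"tx":-5.4,"ty":0.2,"tz":0.2,"ax":0,"ay":0.3,"az":0},
  {"claw":0,"tx":-6,"ty":0.2,"tz":0.2,"ax":0,"ay":0.3,"az":0},
  {"claw":0,"tx":-6.6,"ty":0.2,"tz":0.2,"ax":0,"ay":0.3,"az":0},
  {"claw":0,"tx":-7.1,"ty":0.2,"tz":0.2,"ax":0,"ay":0.3,"az":0},
  {"claw":0,"tx":-7.5,"ty":0.2,"tz":0.2,"ax":0,"ay":0.3,"az":0},
])

```text
time: 3.95
eef_pos: [0.5748, 0.0005, 0.0493]
tcp_rot: [0.461, -0.536, 0.537, -0.461]
contact_force: [0.7, -2.9, 2.4]
opening: -0.002
```

```bash
python3 - <<'E'
from h import *
S=np.array([.5913,.1115,0])
plan([S-EY*(.087+.018)+[0,0,.05]])
im,d=cams.read_camera("scene");cv2.imwrite("pics/s4.png",cv2.resize(im[90:270,220:440],None,fx=3.5,fy=3.3,interpolation=cv2.INTER_CUBIC))
E
```

```text
pos [5.748e-01 5.000e-04 4.930e-02] axes x,y,z [[-0.151, -0.989, -0.0], [0.0, 0.0, -1.0], [0.989, -0.151, 0.0]]
turn [-0.02 -0.05 -0.  ]
turn [ 1.0000e-02  1.7995e+02 -2.0000e-02]
[0.5755 0.0077 0.05  ] -> cm [-0.72 -0.07 -0.04]
t 3.95 F [ 0.66 -2.92  2.41] op -0.0023213838974239886 q [-0.176  0.287  1.942  0.     0.912 -0.024]
```

View pics/s4.png

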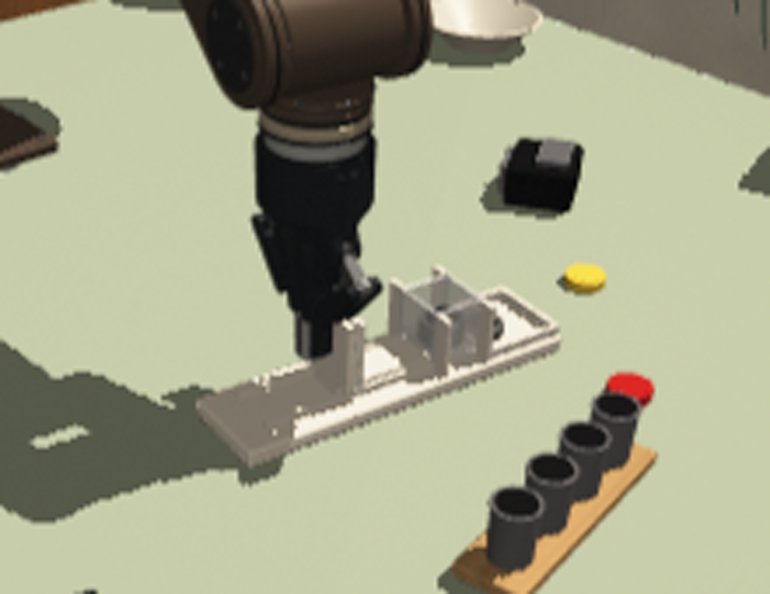

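The plate is mostly in and the grey lid is emerging at crop (497,325). Continuing slowly to the stop.

play_rows([
  {"claw":0,"tx":-0.2,"ty":0,"tz":0,"ax":0,"ay":0,"az":0},
  {"claw":0,"tx":-0.35,"ty":0,"tz":0,"ax":0,"ay":0,"az":0},
  {"claw":0,"tx":-0.5,"ty":0,"tz":0,"ax":0,"ay":0,"az":0},
  {"claw":0,"tx":-0.6,"ty":0,"tz":0,"ax":0,"ay":0,"az":0},
  {"claw":0,"tx":-0.7,"ty":0,"tz":0,"ax":0,"ay":0,"az":0},
  {"claw":0,"tx":-0.75,"ty":0,"tz":0,"ax":0,"ay":0,"az":0},
  {"claw":0,"tx":-0.75,"ty":0,"tz":0,"ax":0,"ay":0,"az":0},
])

```text
time: 4.58
eef_pos: [0.5753, 0.0067, 0.049]
tcp_rot: [0.461, -0.536, 0.536, -0.46]
contact_force: [-0.5, -4.2, 0.5]
opening: -0.004
```

```bash
python3 - <<'E'
from h import *
S=np.array([.5913,.1115,0])
plan([S-EY*(.087+.018)+[0,0,.05]])
im,d=cams.read_camera("top");cv2.imwrite("pics/t5.png",cv2.resize(im[170:250,230:370],None,fx=5.5,fy=5.5,interpolation=cv2.INTER_CUBIC))
c=cloud("top",d);q=c[(abs(c[...,2]-.088)<.006)&(d>0)&(c[...,1]<.1)&(c[...,1]>0.01)&(abs(c[...,0]-.57)<.06)]
if len(q)>5:print(len(q),cv2.minAreaRect(q[:,:2].astype(np.float32)))
E
```

```text
pos [0.5753 0.0067 0.049 ] axes x,y,z [[-0.151, -0.989, 0.001], [-0.001, -0.001, -1.0], [0.989, -0.151, -0.001]]
turn [ 0.06 -0.04  0.08]
turn [-1.2000e-01  1.7996e+02  1.0000e-01]
[0.5755 0.0077 0.05  ] -> cm [-0.1 -0.1  0. ]
t 4.5833 F [-0.54 -4.16  0.52] op -0.004004010163243761 q [-0.164  0.29   1.94  -0.002  0.914 -0.011]
```

View pics/t5.png

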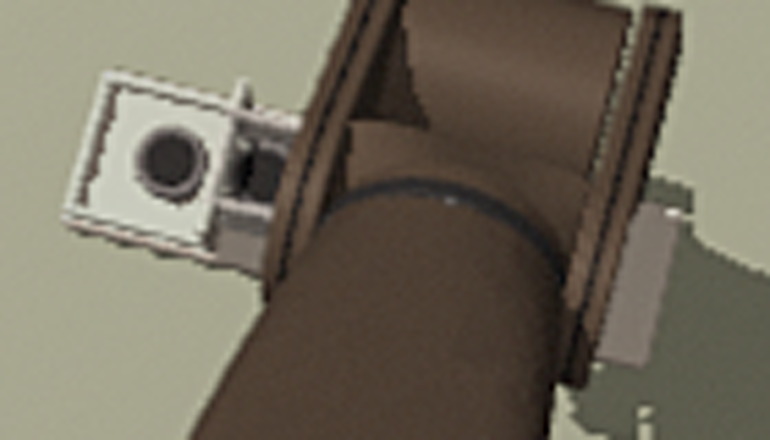

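The lid lies on the tray at crop (170,162). The force is only about 4 N, so I'll press on until it rises at the stop.

play_rows([
  {"claw":0,"tx":-0.1,"ty":0,"tz":0,"ax":0,"ay":0,"az":0},
  {"claw":0,"tx":-0.2,"ty":0,"tz":0,"ax":0,"ay":0,"az":0},
  {"claw":0,"tx":-0.3,"ty":0,"tz":0,"ax":0,"ay":0,"az":0},
  {"claw":0,"tx":-0.3,"ty":0,"tz":0,"ax":0,"ay":0,"az":0},
  {"claw":0,"tx":-0.3,"ty":0,"tz":0,"ax":0,"ay":0,"az":0},
])

```text
time: 5.05
eef_pos: [0.5753, 0.0067, 0.0491]
tcp_rot: [0.463, -0.535, 0.537, -0.459]
contact_force: [-3.7, -14.0, 2.3]
opening: -0.001
```

The TCP no longer moves and the force is up to 14 N, so the slide is at its stop. Backing off and raising.

play_rows([
  {"claw":0,"tx":0.6,"ty":0,"tz":0,"ax":0,"ay":0,"az":0},
  {"claw":0,"tx":1.8,"ty":0,"tz":0,"ax":0,"ay":0,"az":0},
  {"claw":0,"tx":2.5,"ty":0,"tz":0,"ax":0,"ay":0,"az":0},
  {"claw":0,"tx":2.5,"ty":0,"tz":0,"ax":0,"ay":0,"az":0},
  {"claw":0,"tx":2.5,"ty":-3,"tz":0,"ax":0,"ay":0,"az":0},
  {"claw":0,"tx":2.5,"ty":-6,"tz":0,"ax":0,"ay":0,"az":0},
  {"claw":0,"tx":2.5,"ty":-9,"tz":0,"ax":0,"ay":0,"az":0},
  {"claw":0,"tx":2.5,"ty":-10,"tz":0,"ax":0,"ay":0,"az":0},
  {"claw":0,"tx":2.5,"ty":-10,"tz":0,"ax":0,"ay":0,"az":0},
  {"claw":0,"tx":2.5,"ty":-10,"tz":0,"ax":0,"ay":0,"az":0},
])

```text
time: 5.88
eef_pos: [0.5723, -0.0141, 0.1491]
tcp_rot: [-0.46, 0.537, -0.536, 0.461]
contact_force: [0.6, 0.6, -0.3]
opening: -0.006
```

```bash
python3 - <<'E'
from h import *
C=np.array([.5753,.0067,.15])
plan([C+EY*.0547])
S=np.array([.5913,.1115,0])
im,d=cams.read_camera("scene");cv2.imwrite("pics/s6.png",cv2.resize(im[90:270,220:440],None,fx=3.5,fy=3.3,interpolation=cv2.INTER_CUBIC))
c=cloud("scene",d);roi=np.zeros((400,640),bool);roi[160:235,265:390]=1
q=c[roi&(c[...,2]>.07)&(c[...,2]<.095)&(abs(c[...,0]-.575)<.05)&(abs(c[...,1]-.02)<.04)]
print("plate",len(q),cv2.minAreaRect(q[:,:2].astype(np.float32)))
im,d=cams.read_camera("top");cv2.imwrite("pics/t6.png",cv2.resize(im[170:250,230:370],None,fx=5.5,fy=5.5,interpolation=cv2.INTER_CUBIC))
l=ray("top",230+170/5.5,170+160/5.5,.025)-S;print("lid in disp",l@EX,l@EY)
E
```

```text
pos [ 0.5723 -0.0141  0.1491] axes x,y,z [[-0.151, -0.988, -0.0], [0.0, 0.0, -1.0], [0.988, -0.151, 0.0]]
turn [-0.01 -0.05 -0.02]
turn [ 4.0000e-02  1.7995e+02 -2.0000e-02]
[0.5835 0.0608 0.15  ] -> cm [-7.58 -0.09 -0.02]
t 5.8833 F [ 0.61  0.63 -0.3 ] op -0.005693294666616888 q [-0.202  0.145  1.902  0.     1.095 -0.05 ]
plate 160 ((0.579128086566925, 0.022626228630542755), (0.016782540827989578, 0.05696089193224907), 82.6088638305664)
lid in disp -6.260670750638662e-06 0.044838913040284305
```

View pics/s6.png

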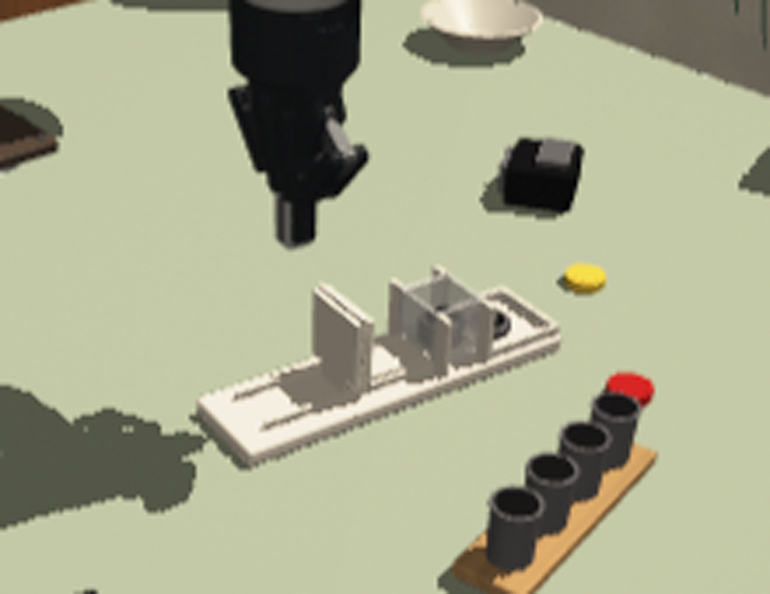

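The plate is all the way in, having moved about 58 mm. The lid is on the tray at y≈45 mm. Next I go over the plate and down into the gap between plate and shaft.

play_rows([
  {"claw":0,"tx":-2.5,"ty":0,"tz":0,"ax":0,"ay":0,"az":0},
  {"claw":0,"tx":-5,"ty":0,"tz":0,"ax":0,"ay":0,"az":0},
  {"claw":0,"tx":-7,"ty":0,"tz":0,"ax":0,"ay":0,"az":0},
  {"claw":0,"tx":-7.6,"ty":0,"tz":0,"ax":0,"ay":0,"az":0},
  {"claw":0,"tx":-7.6,"ty":0,"tz":0,"ax":0,"ay":0,"az":0},
  {"claw":0,"tx":-7.6,"ty":2,"tz":0,"ax":0,"ay":0,"az":0},
  {"claw":0,"tx":-7.6,"ty":4,"tz":0,"ax":0,"ay":0,"az":0},
  {"claw":0,"tx":-7.6,"ty":4.5,"tz":0,"ax":0,"ay":0,"az":0},
  {"claw":0,"tx":-7.6,"ty":4.5,"tz":0,"ax":0,"ay":0,"az":0},
])

```text
time: 6.73
eef_pos: [0.5817, 0.0598, 0.1013]
tcp_rot: [-0.462, 0.538, -0.535, 0.459]
contact_force: [0.4, 0.2, -0.8]
opening: -0.003
```

```bash
python3 - <<'E'
from h import *
C=np.array([.5753,.0067,.05])
plan([C+EY*.0547])
im,d=cams.read_camera("scene");cv2.imwrite("pics/s7.png",cv2.resize(im[90:270,220:440],None,fx=3.5,fy=3.3,interpolation=cv2.INTER_CUBIC))
E
```

```text
pos [0.5817 0.0598 0.1013] axes x,y,z [[-0.152, -0.988, 0.001], [-0.006, 0.0, -1.0], [0.988, -0.152, -0.006]]
turn [ 0.36 -0.11  0.05]
turn [-8.0000e-02  1.7989e+02  5.6000e-01]
[0.5835 0.0608 0.05  ] -> cm [-0.13  5.13  0.19]
t 6.7333 F [ 0.4   0.17 -0.76] op -0.0028413316087783423 q [-0.071  0.234  1.894 -0.     1.019  0.082]
```

View pics/s7.png

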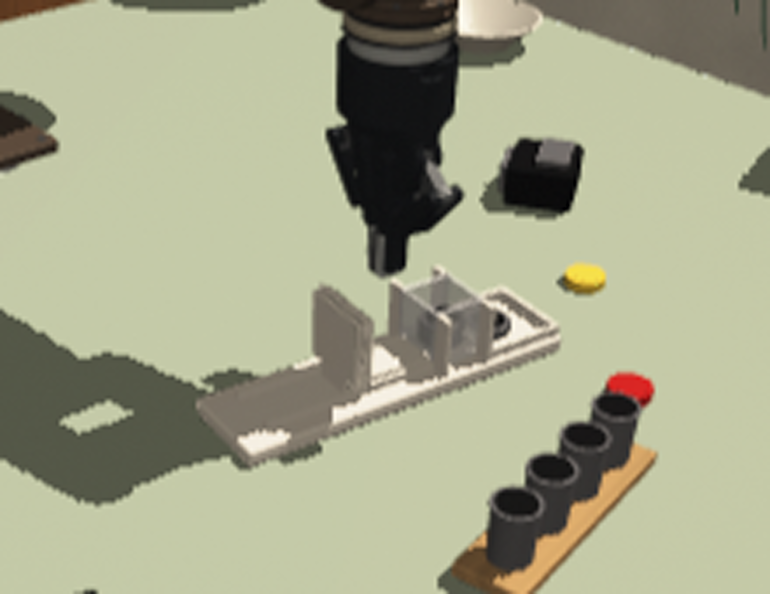

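The fingertips at crop (387,270) are above the gap. Descending.

play_rows([
  {"claw":0,"tx":0,"ty":1.5,"tz":0,"ax":0,"ay":0,"az":0},
  {"claw":0,"tx":0,"ty":3,"tz":0,"ax":0,"ay":0,"az":0},
  {"claw":0,"tx":0,"ty":4.3,"tz":0,"ax":0,"ay":0,"az":0},
  {"claw":0,"tx":0,"ty":5,"tz":0,"ax":0,"ay":0,"az":0},
  {"claw":0,"tx":0,"ty":5,"tz":0,"ax":0,"ay":0,"az":0},
  {"claw":0,"tx":0,"ty":5,"tz":0,"ax":0,"ay":0,"az":0},
])

```text
time: 7.28
eef_pos: [0.5841, 0.0605, 0.0545]
tcp_rot: [-0.461, 0.537, -0.537, 0.461]
contact_force: [-0.2, 0.9, -0.5]
opening: 0.001
```

```bash
python3 - <<'E'
from h import *
S=np.array([.5913,.1115,.05])
# slide out: plate inner face at y=-150, tool centre 12 ahead
C=np.array([.5753,.0067,.05])
plan([C+EY*.0547, C+EY*(.0375), C+EY*(.0375-.07)])
im,d=cams.read_camera("scene");cv2.imwrite("pics/s8.png",cv2.resize(im[90:270,220:440],None,fx=3.5,fy=3.3,interpolation=cv2.INTER_CUBIC))
E
```

```text
pos [0.5841 0.0605 0.0545] axes x,y,z [[-0.152, -0.988, 0.0], [-0.0, -0.0, -1.0], [0.988, -0.152, -0.0]]
turn [ 0.01 -0.07  0.  ]
turn [-0.0000e+00  1.7993e+02  1.0000e-02]
[0.5835 0.0608 0.05  ] -> cm [-0.02  0.45 -0.06]
[0.5809 0.0438 0.05  ] -> cm [ 1.7   0.45 -0.05]
[ 0.5704 -0.0254  0.05  ] -> cm [ 8.7   0.45 -0.05]
t 7.2833 F [-0.23  0.86 -0.46] op 0.0013241120429572201 q [-0.069  0.303  1.91  -0.     0.929  0.083]
```

View pics/s8.png

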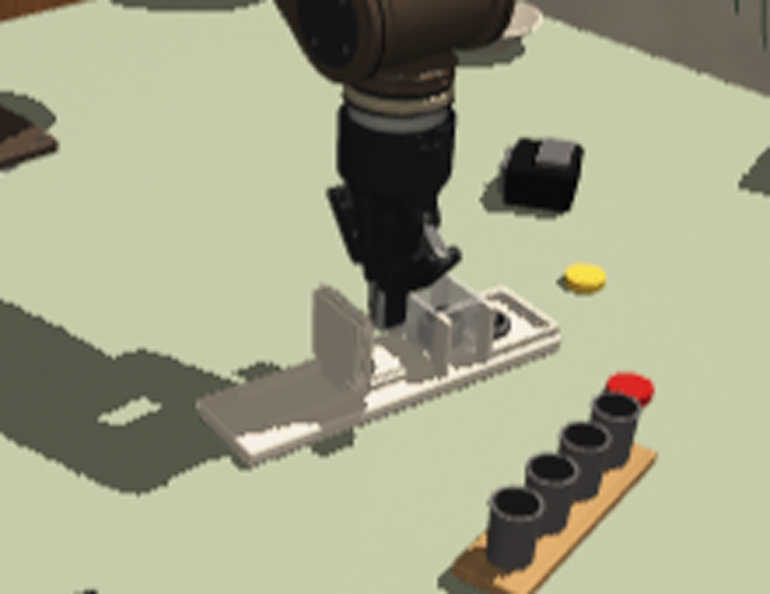

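The fingers are in the gap, free of both plate and shaft. Now I push the plate back out.

play_rows([
  {"claw":0,"tx":0.7,"ty":0.3,"tz":0,"ax":0,"ay":0,"az":0},
  {"claw":0,"tx":1.4,"ty":0.3,"tz":0,"ax":0,"ay":0,"az":0},
  {"claw":0,"tx":2,"ty":0.3,"tz":0,"ax":0,"ay":0,"az":0},
  {"claw":0,"tx":2.7,"ty":0.3,"tz":0,"ax":0,"ay":0,"az":0},
  {"claw":0,"tx":3.4,"ty":0.3,"tz":0,"ax":0,"ay":0,"az":0},
  {"claw":0,"tx":4.1,"ty":0.3,"tz":0,"ax":0,"ay":0,"az":0},
  {"claw":0,"tx":4.8,"ty":0.3,"tz":0,"ax":0,"ay":0,"az":0},
  {"claw":0,"tx":5.5,"ty":0.3,"tz":0,"ax":0,"ay":0,"az":0},
  {"claw":0,"tx":6.2,"ty":0.3,"tz":0,"ax":0,"ay":0,"az":0},
  {"claw":0,"tx":6.9,"ty":0.3,"tz":0,"ax":0,"ay":0,"az":0},
  {"claw":0,"tx":7.5,"ty":0.3,"tz":0,"ax":0,"ay":0,"az":0},
  {"claw":0,"tx":8,"ty":0.3,"tz":0,"ax":0,"ay":0,"az":0},
])

```text
time: 8.33
eef_pos: [0.5721, -0.0193, 0.0516]
tcp_rot: [0.46, -0.536, 0.537, -0.461]
contact_force: [2.4, 2.6, 1.7]
opening: -0.002
```

play_rows([
  {"claw":0,"tx":0.2,"ty":0,"tz":0,"ax":0,"ay":0,"az":0},
  {"claw":0,"tx":0.4,"ty":0,"tz":0,"ax":0,"ay":0,"az":0},
  {"claw":0,"tx":0.6,"ty":0,"tz":0,"ax":0,"ay":0,"az":0},
  {"claw":0,"tx":0.7,"ty":0,"tz":0,"ax":0,"ay":0,"az":0},
  {"claw":0,"tx":0.7,"ty":0,"tz":0,"ax":0,"ay":0,"az":0},
])

```text
time: 8.75
eef_pos: [0.5704, -0.0255, 0.0511]
tcp_rot: [-0.461, 0.537, -0.536, 0.46]
contact_force: [0.9, -0.0, -0.9]
opening: -0.002
```

play_rows([
  {"claw":0,"tx":0.15,"ty":0,"tz":0,"ax":0,"ay":0,"az":0},
  {"claw":0,"tx":0.3,"ty":0,"tz":0,"ax":0,"ay":0,"az":0},
  {"claw":0,"tx":0.4,"ty":0,"tz":0,"ax":0,"ay":0,"az":0},
  {"claw":0,"tx":0.4,"ty":0,"tz":0,"ax":0,"ay":0,"az":0},
  {"claw":0,"tx":0.4,"ty":0,"tz":0,"ax":0,"ay":0,"az":0},
])

```text
time: 9.17
eef_pos: [0.5701, -0.027, 0.051]
tcp_rot: [-0.459, 0.538, -0.536, 0.461]
contact_force: [1.2, 9.1, 0.2]
opening: 0.0
```

```bash
python3 - <<'E'
from h import *
plan([])
im,d=cams.read_camera("scene");cv2.imwrite("pics/s9.png",cv2.resize(im[90:270,220:440],None,fx=3.5,fy=3.3,interpolation=cv2.INTER_CUBIC))
E
```

```text
pos [ 0.5701 -0.027   0.051 ] axes x,y,z [[-0.152, -0.988, -0.004], [0.0, 0.004, -1.0], [0.988, -0.152, -0.001]]
turn [ 0.04 -0.11 -0.24]
turn [3.7000e-01 1.7989e+02 6.0000e-02]
t 9.1667 F [1.22 9.14 0.22] op 0.00025164104046417627 q [-0.227  0.277  1.951  0.005  0.914 -0.077]
```

View pics/s9.png

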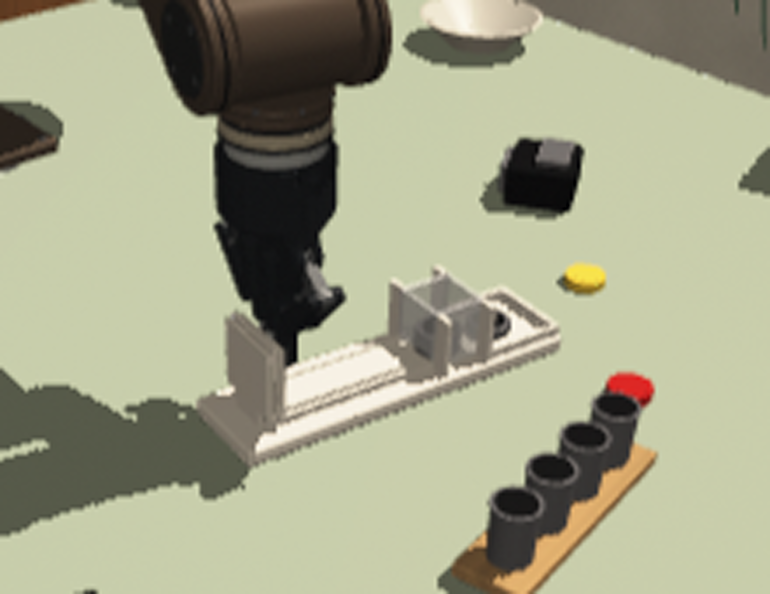

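The force is up to 9 N and the TCP has stopped, so this is the out stop. The stack at crop (435,335) has dropped. Backing off towards the shaft and then up.

play_rows([
  {"claw":0,"tx":-0.5,"ty":0,"tz":0,"ax":0,"ay":0,"az":0},
  {"claw":0,"tx":-1.5,"ty":0,"tz":0,"ax":0,"ay":0,"az":0},
  {"claw":0,"tx":-2.5,"ty":0,"tz":0,"ax":0,"ay":0,"az":0},
  {"claw":0,"tx":-2.5,"ty":0,"tz":0,"ax":0,"ay":0,"az":0},
  {"claw":0,"tx":-2.5,"ty":-3,"tz":0,"ax":0,"ay":0,"az":0},
  {"claw":0,"tx":-2.5,"ty":-6,"tz":0,"ax":0,"ay":0,"az":0},
  {"claw":0,"tx":-2.5,"ty":-9,"tz":0,"ax":0,"ay":0,"az":0},
  {"claw":0,"tx":-2.5,"ty":-12,"tz":0,"ax":0,"ay":0,"az":0},
  {"claw":0,"tx":-2.5,"ty":-15,"tz":-4,"ax":0,"ay":0,"az":0},
  {"claw":0,"tx":-2.5,"ty":-18,"tz":-8,"ax":0,"ay":0,"az":0},
  {"claw":0,"tx":-2.5,"ty":-18,"tz":-10,"ax":0,"ay":0,"az":0},
  {"claw":0,"tx":-2.5,"ty":-18,"tz":-10,"ax":0,"ay":0,"az":0},
])

```text
time: 10.22
eef_pos: [0.4722, 0.0114, 0.2342]
tcp_rot: [0.46, -0.535, 0.537, -0.461]
contact_force: [0.0, -0.6, -0.7]
opening: -0.0
```

```bash
python3 - <<'E'
from h import *
plan([])
im,d=cams.read_camera("scene");cv2.imwrite("pics/s10.png",cv2.resize(im[150:240,260:400],None,fx=5.5,fy=5.5,interpolation=cv2.INTER_CUBIC))
c=cloud("scene",d);roi=np.zeros((400,640),bool);roi[160:235,265:390]=1
q=c[roi&(c[...,2]>.075)&(c[...,2]<.095)&(c[...,1]<.05)];print("plate",len(q),cv2.minAreaRect(q[:,:2].astype(np.float32)))
im,d=cams.read_camera("top");cv2.imwrite("pics/t10.png",im)
E
```

```text
pos [0.4722 0.0114 0.2342] axes x,y,z [[-0.15, -0.989, 0.001], [0.003, -0.001, -1.0], [0.989, -0.15, 0.003]]
turn [-0.18  0.01  0.04]
turn [ 7.0000e-02 -1.7999e+02  2.8000e-01]
t 10.2167 F [ 0.03 -0.64 -0.69] op -0.000431306065211582 q [-1.910e-01 -1.790e-01  2.057e+00 -1.000e-03  1.261e+00 -4.000e-02]
plate 135 ((0.568244993686676, -0.04701874405145645), (0.015140143223106861, 0.058061759918928146), 81.9583969116211)
```

View pics/s10.png

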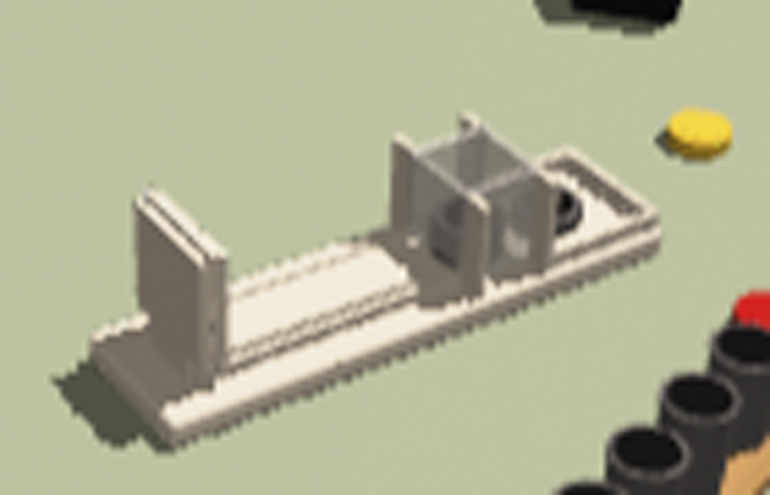

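View pics/t10.png

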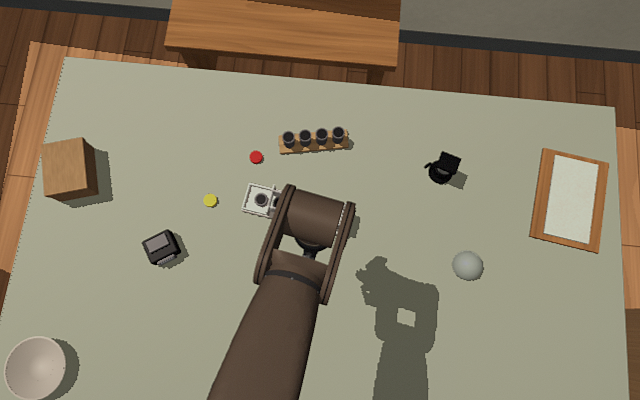

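The plate moved 70 mm between its two measured positions, which is the full travel. The stack sits lower in the shaft, the lid is on the tray, and the bystanders are where they were.

```bash
python3 -c "
from plant import ctrl
print(ctrl.sign_off())"
```

```text
the job is handed in; nothing more can be done
None
```

I dispensed one lid and handed the job in at about 10.3 s. With closed fingertips I pushed the thumb plate in to its stop, lifted over it, and pushed it back out to its stop from the shaft side.

**Last checks:**
- **Slide travel:** the plate moved 70 mm between its all-in and all-out positions in the scene depth. At both ends the force rose, to about 14 N going in and 9 N coming out, and the arm stopped moving.
- **Dispensed lid:** with the slide all the way in, the lid measured about 45 mm along the tray and 0 mm sideways. Pictures after the return still show it on the tray.
- **Bystanders:** the canister rack, dome, viewer and tripod head look unmoved in the top view. I did not measure them.
- **End state:** the arm is raised clear and touches nothing.

**Not fully confirmed:** I judged by eye, through the clear shaft, that the next lid and the one on it had dropped. I did not measure their heights, because the arm hid the shaft from the top camera. No check failed; the first move call was refused for missing keys and moved nothing.

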